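# Seat a well plate in the plate warmer and lock it down

## Task

The lidded six-well plate has been left crooked on the flat front part of the plate warmer. Slide it back, keeping it level, into the warmer's sunken nest so that it drops in and lies flat and square on the nest floor; then push the hold-down slide on the warmer's left inward to its end stop, so that its tongue reaches over the lid. Leave the things standing around as they are.

Things in the scene. Friction and masses are not known exactly. Their poses are not given: they have to be found in the camera images.
- warmer: low white bench plate warmer with an aluminium deck, 285 x 240 mm, fixed but placed and turned anew each time. Origin on the worktop, 160 mm behind its front face, midway between its sides; own x points from its front to its back, y to its left, z up. The flat deck is 55 mm above the worktop, x = -160 to +15 mm, y = -120 to +120 mm; the nest lies behind it
- nest (a point): centre of the nest's floor, 48 mm above the worktop, at warmer x = +60, y = 0 mm; axes as the warmer's. The nest is a rectangular pocket sunk 7 mm into the deck, 90 mm (x) x 131.5 mm (y), so the plate has 4 mm play in x and 3.5 mm in y. Rails 9 mm high above the deck stand along both its sides, a fence 12 mm high 4 mm behind it
- mouth (a point): middle of the mouth in front of the nest, on the deck, at warmer x = -25, y = 0 mm; axes as the warmer's. The white, slippery plastic rails, 9 mm high, flare outward here as lead-ins: their inner faces stand 66 mm either side of the middle at warmer x = +6 mm and 79 mm either side at x = -25 mm, so a square plate must come within about 10 mm of the middle to enter
- plate: loose lidded clear plastic six-well plate, 86 mm (own x) x 128 mm (own y), solid to 18 mm height (the lid looks 21 mm), about 0.12 kg; origin at the centre of its underside. Starts flat on the deck before the mouth, up to 28 mm to one side and 0.3 rad crooked. Nothing to grasp; pushed back, it dips into the nest and drops when its trailing edge clears the rim; a light press frees a hung edge
- hold_down (a joint): travel of the hold-down slide in m: 0 fully out, 0.030 fully in at its end stop; starts below 0.008. Moves toward the nest (warmer -y) with about 2 N of friction and stays where left. Its steel tongue runs 16 to 21 mm above the deck at warmer x = +20 to +44 mm; fully in, it covers the left 22 mm of a seated plate, 5 mm above the lid. It strikes a plate that is not down in the nest
- grip (a point): centre of the slide's upright black grip, 34 mm (warmer x) x 14 mm (y) x 28 mm high, at warmer x = +32 mm, 91 mm above the worktop; at warmer y = +108 mm fully out, +78 mm fully in. The slide's bar sticks out 18 mm to the left of the grip's centre, top 76 mm above the worktop, between two cheeks 78 mm high
- flask: bystander: small flat culture flask with a blue cap, 48 x 101 x 25 mm, lying left of the warmer; origin under its centre
- rack: bystander: orange micro tube rack, 66 x 142 x 47 mm, left of the warmer near the front; origin under its centre
- bottle: bystander: round bottle with a red cap, 62 mm across, 126 mm high, to the left behind the flask; origin under its centre
- slides: bystander: oblong slide box with a blue lid, 36 x 86 x 30 mm, right of the warmer; origin under its centre
- pipette: bystander: pipette lying on the worktop at the front right, 65 x 300 x 28 mm; origin under its centre

How it is judged:
On the way, in this order (a step that is already met when the one before it is completed fails the run):
1. the plate lies flat and square on the nest floor (z of plate in the frame of nest below 0.0025 m and horizontal distance between plate and nest below 0.005 m and angle between plate's own z axis and vertical below 0.03 rad), for 0.2 s.
2. the hold-down slide is at its end stop (value of joint hold_down above 0.027 m), for 0.2 s.
At the end, for the whole second after the job is handed in: The plate rests in the nest: its centre within 5 mm of the nest's centre, flat within 0.03 rad and not more than 2.5 mm above the floor, square within 0.05 rad, at rest; the hold-down slide is pushed in to within 3 mm of its end stop (joint above 0.027) (all of step 1 and z of plate in the frame of nest above -0.003 m and angle between the x axis of plate and the x axis of nest, either way round below 0.05 rad and linear speed of plate below 0.01 m/s and value of joint hold_down above 0.027 m); the robot touches nothing.
It fails at once if the plate is tipped by more than 0.3 rad (angle between plate's own z axis and vertical above 0.3 rad).
It fails at once if a bystander (flask, rack, bottle, slide box or pipette) is moved by more than 30 mm (distance of any of flask, rack, bottle, slides, pipette from where it was at the start of the episode above 0.03 m).
It also fails if it takes over 72 s, if anything falls off the work surface, if the arm or the gripper's body presses on something with over 40 N, if the wrist force passes 120 N, or if a joint passes its speed limit or range.

## Robot

A 6-joint arm with a two-finger parallel gripper is mounted at the origin on a cart in front of the work surface, level with it; the furniture and walls round the work are solid. World frame = base frame: x ahead of the robot, y to its left, z up, the work surface at z = 0. Lengths are in m, angles in rad, forces in N, time in s.
With the tool pointing down it reaches from about 0.25 to 0.725 m from the base axis. Payload 4 kg.
Tool frame: the origin (TCP) lies midway between the tips of the shut fingers; the grasp point (between the pads) lies arm.grip_depth behind it (arm.grip_depth is the distance from the TCP to the grasp point, in m); z points along the fingers, y is the line along which they close (so a half turn about z gives the same grasp; the last joint's range is limited). The gripper opens to 85 mm and grips with 20 to 120 N. Pads are 22 mm wide; open, the fingers measure 114 mm over their backs; the gripper's body (76 mm by 85 mm) begins 54 mm behind the grasp point. The pads swing forward as they close: fully open they stand 13 mm farther back than shut.
Start: joints at [-1.345, 0.241, 0.005, 1.335, 0, 1.571], TCP at [0.112, -0.487, 0.231] pointing down, gripper open.
Joint ranges: [-2.72, 2.72], [-1.05, 1.87], [-1.09, 1.28], [-1.99, 2.15], [-1.42, 1.44], [-3.14, 3.14]. Speed limits (rad/s): [2.79, 2.79, 3.14, 3.14, 3.14, 3.14].

## Interface

Orientations are given as a unit quaternion [w, x, y, z].
In Python, from station import arm gives the robot as it stands.
- The arm moves only by the tool drive_tool, never from a script. Its arguments are lists of equal length, an entry for each row: "dp": the shift along the tool's x, y, z in m, a list of three; "delta_rot": the turn, a rotation vector about the tool's x, y, z in degrees, a list of three. A call has 1 to 10 rows; each row shifts and turns the commanded pose from where the row before left it, along the tool's axes as they then stand; what a row does not reach is not made up. A row lasts 1/10 s, in which the tool goes at most 50 mm and 8.59 degrees, less where a joint would pass 70% of its speed; a pose out of reach is approached as far as the arm can. A call with a gripper value outside its range is refused whole. "hand" is the opening, from 0 (shut) to 1 (fully open), set as the call begins (left out, the last holds). The fingers move at their own pace and stop on an object; "force" is the grip in N (left out, the last holds). Time passes only in rows, so rows that do not move let the fingers close. It gives the time, the measured TCP pose, the force, the opening and the grip force at its end, in the units of the state.
- arm.observe(): the state, without advancing time (a new reading comes with each control period).
- arm.camera(name): name is "scene" or "top"; returns the picture (400x640x3 uint8, blue, green, red); there is no depth.
- arm.get_calibration(name): a dict with "fx", "fy", "cx", "cy" (pixels), "R" (3x3) and "t" (3): a world point X has camera coordinates R X + t. Camera axes: x right, y down, z forward; pixel columns grow to the right and rows downward; lengths in m; the calibration is good to about 2 mm. A picture is of the moment at which its call begins. get_calibration takes no time and is no camera call.
- arm.finish_job(): hands the job in; it is judged then, once.
The state is a dict: "t": time; "joint_pos": joint angles; "qd": joint speeds; "joint_efforts": joint torques, N m; "eef_pos": TCP position; "orientation": TCP orientation; "contact_force": force on the tool from outside, world axes, zero at the start; "ft_torque": the same for the moment, N m; "finger_gap": opening from 0.0 (shut) to 1.0 (fully open); "finger_force": force on a finger pad.
Only numpy, scipy, OpenCV 4.12 (cv2) and the standard library are available. Lean on these libraries where they do the work, as an engineer would, in place of code of your own. Each camera call takes 0.05 s, during which the arm holds its last target. There are 200 camera calls.

## Working session

There is one attempt and no reset: what is moved stays moved. The work goes in short steps, Python scripts to look and compute and a tool call to move; the robot and the scene stay as the last step left them, time stands still between calls to the robot, and variables do not carry over. Pictures are saved under pics/ and viewed, at most 10 in all, crops included, and the job is handed in when it is done.

Besides the shell and the picture viewer there is one more tool, called as name(argument=value, ...) on one line, values as JSON. drive_tool: Moves the arm, as the interface text tells. Its arguments: {"type":"object","properties":{"dp":{"type":"array","items":{"type":"array","items":{"type":"number"}}},"delta_rot":{"type":"array","items":{"type":"array","items":{"type":"number"}}},"hand":{"type":"number"},"force":{"type":"number"}},"required":["dp","delta_rot"]}

```bash
mkdir -p pics; python3 - <<'E'
from station import arm
import cv2
for n in ("scene","top"):
    cv2.imwrite(f"pics/{n}0.png",arm.camera(n)); print(n,arm.get_calibration(n))
s=arm.observe(); print(s, getattr(arm,'grip_depth',None))
E
```

```text
scene {'fx': 456.1601144049883, 'fy': 456.1601144049883, 'cx': 318.6672071702746, 'cy': 196.86952861872695, 'R': array([[-0.39932212, -0.91658876,  0.02017157],
       [-0.63264975,  0.25956348, -0.7296445 ],
       [ 0.66354814, -0.30412473, -0.68352909]]), 't': array([0.27125738, 0.3676729 , 1.02075905])}
top {'fx': 436.32939877606805, 'fy': 436.32939877606805, 'cx': 324.25980756262413, 'cy': 201.08765064107513, 'R': array([[-0.00515876, -0.99988608, -0.01418465],
       [-0.98927314,  0.0071738 , -0.14590128],
       [ 0.14598642,  0.01327982, -0.98919746]]), 't': array([0.07624716, 0.51949944, 1.29967888])}
{'t': 0.1, 'joint_pos': array([-1.34495806e+00,  2.41293737e-01,  3.87002402e-03,  1.33519736e+00,
        1.68234476e-05,  1.57082168e+00]), 'qd': array([ 0.00161818,  0.00114317,  0.00268201,  0.00096775,  0.00044816,
       -0.00074903]), 'joint_efforts': array([ 6.80981611e-04, -3.73138475e+01,  2.53009254e+01,  1.08694355e-02,
        3.74464832e-05,  7.31598846e-06]), 'eef_pos': array([ 0.11184156, -0.48675762,  0.23052813]), 'orientation': array([-9.07511659e-04,  9.93632422e-01,  1.12666668e-01, -9.44592146e-05]), 'contact_force': array([0.9061631 , 1.03462401, 0.37829675]), 'ft_torque': array([-0.0056977 ,  0.00232038,  0.01958993]), 'finger_force': 0.0, 'finger_gap': 0.9985597070482417} 0.0187
```

View pics/top0.png

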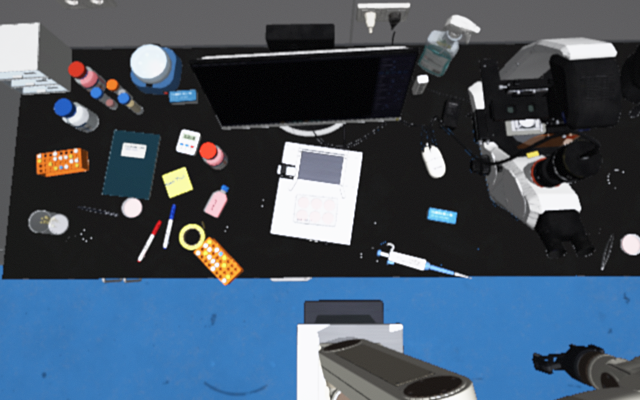

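View pics/scene0.png

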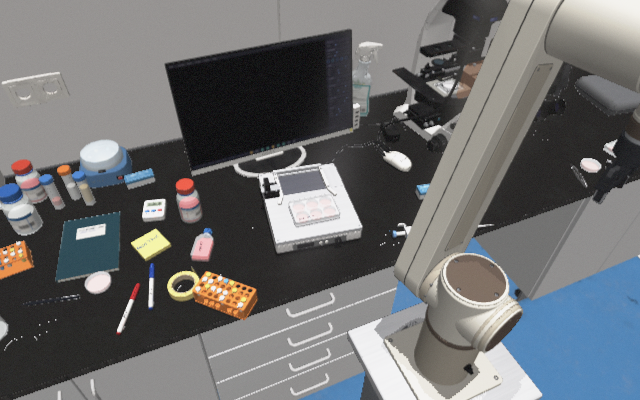

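The top view shows the warmer at about columns 272–362, rows 143–243, with the plate near (316,209) and the grip near (285,170). I'll enlarge both views.

```bash
python3 - <<'E'
import cv2, numpy as np
a=cv2.imread("pics/top0.png")[135:250,262:372]; b=cv2.imread("pics/scene0.png")[158:253,255:365]
a=cv2.resize(a,None,fx=5,fy=5,interpolation=cv2.INTER_CUBIC); cv2.imwrite("pics/top0c.png",a)
b=cv2.resize(b,None,fx=6,fy=6,interpolation=cv2.INTER_CUBIC); cv2.imwrite("pics/sc0c.png",b)
E
```

```text
(no output)
```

View pics/top0c.png

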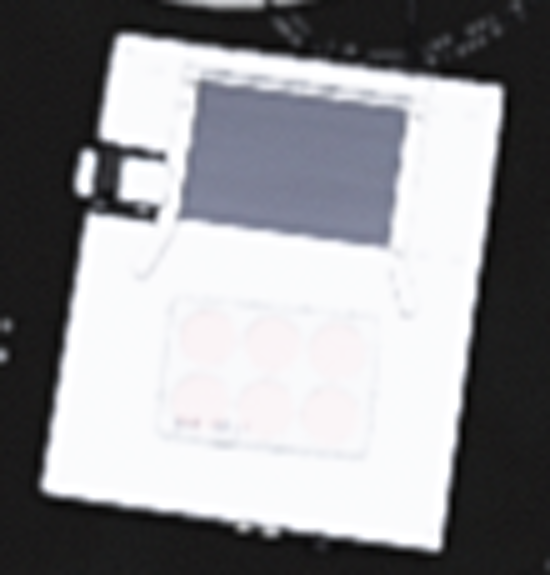

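View pics/sc0c.png

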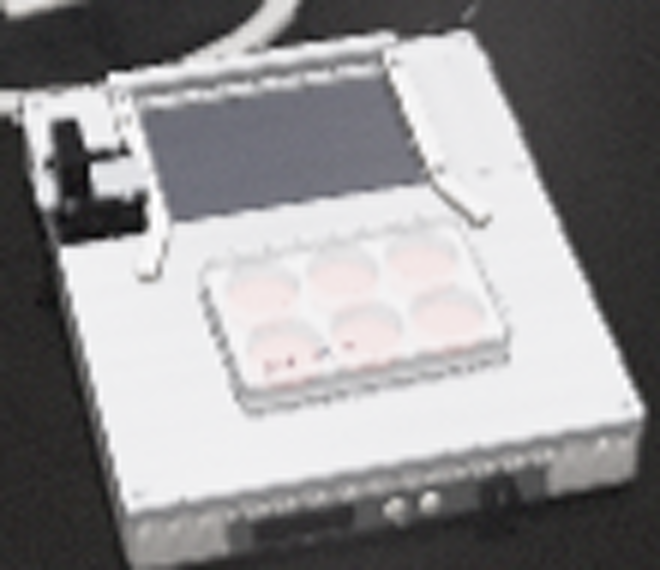

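The crops show the warmer's corners, the nest, and the plate outline: top crop (172,297), (380,315), (368,458), (162,437); scene crop (205,262), (458,222), (510,340), (243,392). Next I fit the poses.

```bash
cat > h.py <<'E'
import numpy as np
from station import arm
from scipy.optimize import least_squares
def proj(X,n):
    c=arm.get_calibration(n); p=np.asarray(X)@c["R"].T+c["t"]
    return np.c_[c["fx"]*p[:,0]/p[:,2]+c["cx"],c["fy"]*p[:,1]/p[:,2]+c["cy"]]
def T(q,pts):
    c,s=np.cos(q[2]),np.sin(q[2]); p=np.asarray(pts,float)
    return np.c_[q[0]+c*p[:,0]-s*p[:,1],q[1]+s*p[:,0]+c*p[:,1],p[:,2]]
def fit(obs,q0):
    # obs: list of (camera, pts3 local, pixels)
    f=lambda q:np.concatenate([(proj(T(q,P),n)-U).ravel() for n,P,U in obs])
    r=least_squares(f,q0,loss="soft_l1"); return r.x,f(r.x).reshape(-1,2)
def full(c,u0,v0,k): return [u0,v0]+(np.array(c)+.5)/k-.5
def to_w(q,p):
    c,s=np.cos(q[2]),np.sin(q[2]); d=np.asarray(p[:2])-q[:2]
    return np.array([c*d[0]+s*d[1],-s*d[0]+c*d[1]])
E
python3 - <<'E'
from h import *
t=lambda c:full(c,262,135,5); s=lambda c:full(c,255,158,6)
D=[[.125,.12,.055],[.125,-.12,.055],[-.16,-.12,.055],[-.16,.12,.055]]
N=[[.015,-.06575,.055],[.015,.06575,.055]]
W,r=fit([("top",D+N,t([(118,33),(503,86),(441,550),(42,490),(390,245),(180,218)])),
         ("scene",D[2:]+N,s([(643,408),(128,505),(435,182),(172,222)]))],[.45,0,-.1])
print("W",W.round(4));print(r.round(1).tolist())
P=[[.043,.064,.076],[.043,-.064,.076],[-.043,-.064,.076],[-.043,.064,.076]]
for obs in ([("top",P,t([(172,297),(380,315),(368,458),(162,437)]))],[("scene",P,s([(205,262),(458,222),(510,340),(243,392)]))]):
    p,r=fit(obs,[.4,0,-.1]); print("P",p.round(4),"in warmer",to_w(W,p).round(4),"yaw",(p[2]-W[2]).round(3));print(r.round(1).tolist())
G=T(W,[[.032,.108,.091],[.032,.078,.091],[.06,0,.048]]);print(G.round(4))
np.save("W.npy",W)
E
```

```text
W [ 0.5648  0.0919 -0.1511]
[[0.3, -0.2], [0.3, -0.1], [-0.0, -0.9], [0.6, -0.5], [0.4, 0.4], [-0.2, -0.2], [0.9, 1.1], [-0.1, 0.9], [-0.9, 0.0], [-0.6, 0.5]]
P [ 0.4882  0.0984 -0.0969] in warmer [-0.0766 -0.0051] yaw 0.054
[[-0.3, -0.2], [0.7, -0.1], [0.6, -0.0], [-1.3, 0.3]]
P [ 0.4867  0.1006 -0.1422] in warmer [-0.0785 -0.0032] yaw 0.009
[[-1.1, 0.1], [0.5, -0.8], [0.8, 0.3], [-0.4, 0.0]]
[[0.6126 0.1938 0.091 ]
 [0.6081 0.1642 0.091 ]
 [0.6241 0.0829 0.048 ]]
```

drive_tool(dp=[[0, 0, 0], [0, 0, 0], [0, 0, 0], [0.012, -0.035, 0], [0.012, -0.035, 0], [0.012, -0.035, 0], [0.012, -0.035, 0], [0.012, -0.035, 0], [0.012, -0.035, 0], [0.012, -0.035, 0]], delta_rot=[[0, 0, 7.2], [0, 0, 7.2], [0, 0, 7.2], [0, 0, 0], [0, 0, 0], [0, 0, 0], [0, 0, 0], [0, 0, 0], [0, 0, 0], [0, 0, 0]], hand=1.0)

```text
t: 1.1
eef_pos: [0.232, -0.2562, 0.231]
orientation: [-0.0, 0.997, -0.076, -0.0]
contact_force: [1.2, -0.7, -1.5]
finger_gap: 1.001
finger_force: 0.0
```

drive_tool(dp=[[0.012, -0.035, 0], [0.012, -0.035, 0], [0.012, -0.035, 0], [0.012, -0.035, 0], [0.012, -0.035, 0], [0.012, -0.035, 0], [0.012, -0.035, 0], [0.012, -0.035, 0], [0.012, -0.035, 0], [0, 0, 0]], delta_rot=[[0, 0, 0], [0, 0, 0], [0, 0, 0], [0, 0, 0], [0, 0, 0], [0, 0, 0], [0, 0, 0], [0, 0, 0], [0, 0, 0], [0, 0, 0]])

```text
t: 2.1
eef_pos: [0.3794, -0.0199, 0.2328]
orientation: [-0.024, 0.999, -0.045, 0.001]
contact_force: [-0.6, -0.5, -0.6]
finger_gap: 1.002
finger_force: 0.0
```

```bash
cat >> h.py <<'E'
def where():
    s=arm.observe(); W=np.load("W.npy"); w,x,y,z=s["orientation"]
    yaw=2*np.arctan2(y,x); yaw=(yaw+np.pi)%(2*np.pi)-np.pi
    print("t",round(s["t"],2),"warmer xy",to_w(W,s["eef_pos"]).round(4),"z",s["eef_pos"][2].round(4),"yaw err deg",np.degrees(yaw-W[2]).round(2),"quat",s["orientation"].round(3),"F",s["contact_force"].round(1),"gap",round(s["finger_gap"],3))
E
python3 -c "from h import *; where()"
```

```text
t 2.1 warmer xy [-0.1664 -0.1384] z 0.2328 yaw err deg 3.51 quat [-0.024  0.999 -0.045  0.001] F [-0.6 -0.5 -0.6] gap 1.002
```

drive_tool(dp=[[0, 0, 0]], delta_rot=[[0, 0, 0]])

```text
t: 2.2
eef_pos: [0.3776, -0.0207, 0.2326]
orientation: [-0.023, 0.999, -0.046, 0.0]
contact_force: [-0.2, -0.9, 0.4]
finger_gap: 1.002
finger_force: 0.0
```

```bash
python3 -c "
from h import *; where(); print(arm.observe()['joint_pos'].round(3)); print(proj([arm.observe()['eef_pos']],'top'))"
```

```text
t 2.2 warmer xy [-0.168  -0.1395] z 0.2326 yaw err deg 3.41 quat [-0.023  0.999 -0.046  0.   ] F [-0.2 -0.9  0.4] gap 1.002
[-9.200e-02 -1.000e-03 -2.720e-01  1.302e+00  4.700e-02  3.141e+00]
[[359.85465343 244.48279447]]
```

drive_tool(dp=[[0, 0, 0], [0, 0, 0], [0, 0, 0], [0, 0, 0], [0, 0, 0], [0, 0, 0], [0, 0, 0], [0, 0, 0], [0, 0, 0], [0, 0, 0]], delta_rot=[[0, 0, -8.4], [-2.6, 0, 0], [0, 0, -8.4], [0, 0, -8.4], [0, 0, -8.4], [0, 0, -8.4], [0, 0, -8.4], [0, 0, -8.4], [0, 0, -8.4], [0, 0, -8.4]])

```text
t: 3.2
eef_pos: [0.377, -0.0212, 0.2328]
orientation: [0.001, 0.816, 0.578, 0.003]
contact_force: [0.2, -0.0, 0.2]
finger_gap: 1.0
finger_force: 0.0
```

drive_tool(dp=[[0, 0, 0], [0, 0, 0], [0, 0, 0], [0, 0, 0], [0, 0, 0], [0, 0, 0], [0, 0, 0], [0, 0, 0], [0, 0, 0], [0, 0, 0]], delta_rot=[[0, 0, -8.4], [0, 0, -8.4], [0, 0, -8.4], [0, 0, -8.4], [0, 0, -8.4], [0, 0, -8.4], [0, 0, -8.4], [0, 0, -8.4], [0, 0, -8.4], [0, 0, -8.4]])

```text
t: 4.2
eef_pos: [0.377, -0.0212, 0.2328]
orientation: [0.003, 0.22, 0.976, 0.001]
contact_force: [0.6, 0.2, 0.1]
finger_gap: 1.0
finger_force: 0.0
```

drive_tool(dp=[[0, 0, 0], [0, 0, 0], [0, 0, 0]], delta_rot=[[0, 0, -8.4], [0, 0, -8.4], [0, 0, 0]])

```text
t: 4.5
eef_pos: [0.3771, -0.0211, 0.2328]
orientation: [0.003, 0.078, 0.997, 0.001]
contact_force: [-0.3, 0.3, 0.6]
finger_gap: 1.001
finger_force: 0.0
```

```bash
python3 -c "
from h import *; where(); print(arm.observe()['joint_pos'].round(3))"
```

```text
t 4.5 warmer xy [-0.1685 -0.1399] z 0.2328 yaw err deg 179.73 quat [0.003 0.078 0.997 0.001] F [-0.3  0.3  0.6] gap 1.001
[-0.057 -0.008 -0.277  1.296  0.002  0.098]
```

drive_tool(dp=[[-0.003, 0.028, 0], [-0.003, 0.028, 0], [-0.003, 0.028, 0], [-0.003, 0.028, 0], [-0.001, 0.028, 0.0], [0, 0, 0.04], [0, 0, 0.04], [0, 0, 0.04], [0, 0, 0.03], [0, 0, 0]], delta_rot=[[0, 0, 0], [0, 0, 0], [0, 0, 0], [0, 0, 0], [0, 0, 0], [0, 0, 0], [0, 0, 0], [0, 0, 0], [0, 0, 0], [0, 0, 0]])

```text
t: 5.5
eef_pos: [0.409, 0.1148, 0.0797]
orientation: [-0.001, 0.079, 0.997, -0.001]
contact_force: [-0.0, 0.3, 0.0]
finger_gap: 0.996
finger_force: 0.0
```

```bash
python3 -c "
from h import *; where(); import cv2
a=arm.camera('top')[135:250,262:372]; b=arm.camera('scene')[140:253,255:365]
cv2.imwrite('pics/c1.png',np.hstack([cv2.resize(a,(385,402),interpolation=2),cv2.resize(b,(391,402),interpolation=2)]))"
```

```text
t 5.5 warmer xy [-0.1574 -0.0008] z 0.0797 yaw err deg 179.64 quat [-0.001  0.079  0.997 -0.001] F [-0.   0.3  0. ] gap 0.996
```

View pics/c1.png

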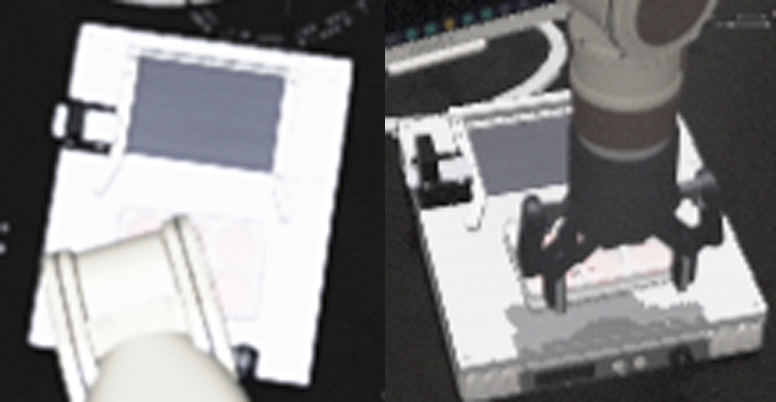

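The picture shows the open fingers above the deck in front of the plate's near edge, with the gripper square to the plate. I'll lower to working height and watch the force.

drive_tool(dp=[[0, 0, 0.012], [0, 0, 0.008], [0, 0, 0.006], [0, 0, 0]], delta_rot=[[0, 0, 0], [0, 0, 0], [0, 0, 0], [0, 0, 0]])

```text
t: 6.0
eef_pos: [0.4131, 0.1164, 0.0575]
orientation: [0.003, 0.077, 0.997, 0.001]
contact_force: [0.6, -0.1, -0.4]
finger_gap: 0.998
finger_force: 0.0
```

drive_tool(dp=[[0, 0, 0.004], [0, 0, 0.004], [0, 0, 0]], delta_rot=[[0, 0, 0], [0, 0, 0], [0, 0, 0]])

```text
t: 6.3
eef_pos: [0.4128, 0.1164, 0.0489]
orientation: [0.003, 0.077, 0.997, 0.001]
contact_force: [0.0, -0.3, -1.1]
finger_gap: 1.002
finger_force: 0.0
```

```bash
python3 -c "
from h import *; where()"
```

```text
t 6.3 warmer xy [-0.1539  0.0014] z 0.0489 yaw err deg 179.86 quat [0.003 0.077 0.997 0.001] F [ 0.  -0.3 -1.1] gap 1.002
```

drive_tool(dp=[[-0.008, 0, 0], [-0.007, 0, 0], [-0.006, 0, 0], [-0.006, 0, 0], [-0.006, 0, 0], [-0.006, 0, 0], [-0.006, 0, 0], [-0.006, 0, 0], [-0.006, 0, 0], [0, 0, 0]], delta_rot=[[0, 0, 0], [0, 0, 0], [0, 0, 0], [0, 0, 0], [0, 0, 0], [0, 0, 0], [0, 0, 0], [0, 0, 0], [0, 0, 0], [0, 0, 0]])

```text
t: 7.3
eef_pos: [0.4706, 0.1077, 0.0497]
orientation: [0.004, 0.077, 0.997, 0.001]
contact_force: [-0.0, -0.3, 0.1]
finger_gap: 1.001
finger_force: 0.0
```

drive_tool(dp=[[-0.006, 0, 0], [-0.006, 0, 0], [-0.006, 0, 0], [-0.006, 0, 0], [-0.006, 0, 0], [-0.006, 0, 0], [-0.006, 0, 0], [0, 0, 0]], delta_rot=[[0, 0, 0], [0, 0, 0], [0, 0, 0], [0, 0, 0], [0, 0, 0], [0, 0, 0], [0, 0, 0], [0, 0, 0]])

```text
t: 8.1
eef_pos: [0.5123, 0.1012, 0.05]
orientation: [0.004, 0.077, 0.997, 0.001]
contact_force: [0.2, -0.2, -0.2]
finger_gap: 1.002
finger_force: 0.0
```

```bash
python3 -c "
from h import *; where(); import cv2
a=arm.camera('top')[135:250,262:372]; b=arm.camera('scene')[140:253,255:365]
cv2.imwrite('pics/c2.png',np.hstack([cv2.resize(a,(385,402),interpolation=2),cv2.resize(b,(391,402),interpolation=2)]))"
```

```text
t 8.1 warmer xy [-0.0533  0.0013] z 0.05 yaw err deg 179.84 quat [0.004 0.077 0.997 0.001] F [ 0.2 -0.2 -0.2] gap 1.002
```

View pics/c2.png

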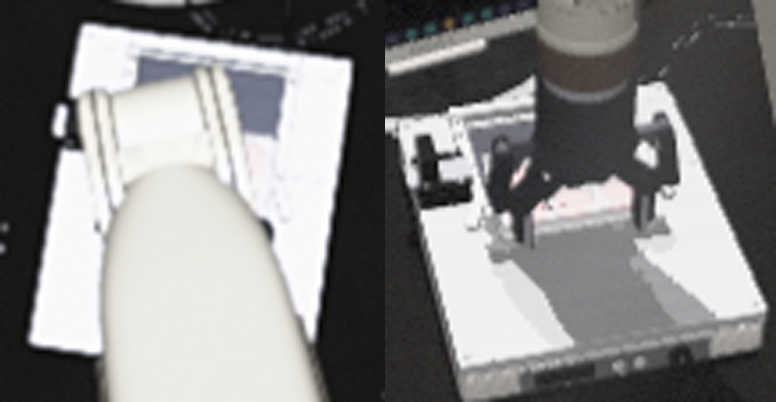

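The plate has moved with the fingers, squarely into the mouth (its leading edge covers the lower part of the nest). I keep pushing.

drive_tool(dp=[[-0.006, 0, 0], [-0.006, 0, 0], [-0.006, 0, 0], [-0.006, 0, 0], [-0.006, 0, 0], [-0.006, 0, 0], [-0.006, 0, 0], [-0.005, 0, 0], [0, 0, 0]], delta_rot=[[0, 0, 0], [0, 0, 0], [0, 0, 0], [0, 0, 0], [0, 0, 0], [0, 0, 0], [0, 0, 0], [0, 0, 0], [0, 0, 0]])

```text
t: 9.1
eef_pos: [0.5584, 0.0941, 0.0502]
orientation: [0.004, 0.077, 0.997, 0.001]
contact_force: [0.2, -0.6, -0.1]
finger_gap: 0.998
finger_force: 0.0
```

drive_tool(dp=[[-0.003, 0, 0], [-0.003, 0, 0], [-0.002, 0, 0], [-0.001, 0, 0], [0, 0, 0]], delta_rot=[[0, 0, 0], [0, 0, 0], [0, 0, 0], [0, 0, 0], [0, 0, 0]])

```text
t: 9.6
eef_pos: [0.5665, 0.0928, 0.0503]
orientation: [0.003, 0.077, 0.997, 0.001]
contact_force: [-0.7, -0.5, 0.1]
finger_gap: 1.001
finger_force: 0.0
```

```bash
python3 -c "
from h import *; where(); import cv2
a=arm.camera('top')[135:250,262:372]; b=arm.camera('scene')[140:253,255:365]
cv2.imwrite('pics/c3.png',np.hstack([cv2.resize(a,(385,402),interpolation=2),cv2.resize(b,(391,402),interpolation=2)]))"
```

```text
t 9.6 warmer xy [0.0016 0.0012] z 0.0503 yaw err deg 179.87 quat [0.003 0.077 0.997 0.001] F [-0.7 -0.5  0.1] gap 1.001
```

View pics/c3.png

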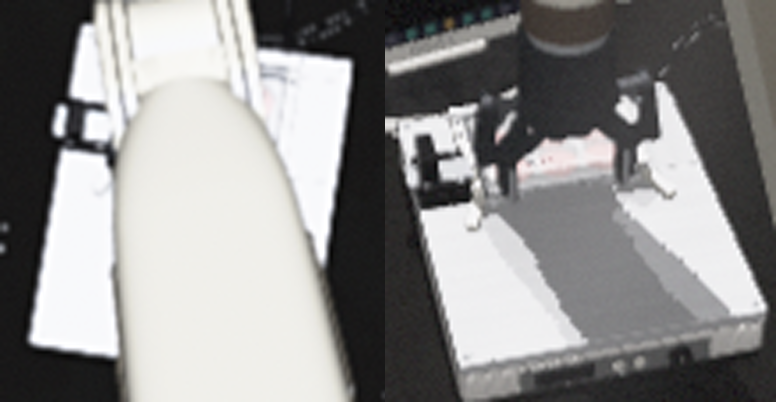

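The plate is almost in (trailing edge by my estimate about 3 mm short of the rim). I'll nudge in small steps.

drive_tool(dp=[[-0.0015, 0, 0], [-0.0015, 0, 0], [-0.001, 0, 0], [0, 0, 0], [0, 0, 0]], delta_rot=[[0, 0, 0], [0, 0, 0], [0, 0, 0], [0, 0, 0], [0, 0, 0]])

```text
t: 10.2
eef_pos: [0.5704, 0.0922, 0.0503]
orientation: [0.003, 0.077, 0.997, 0.001]
contact_force: [0.3, 0.5, -0.4]
finger_gap: 1.001
finger_force: 0.0
```

drive_tool(dp=[[-0.001, 0, 0], [-0.0005, 0, 0], [0, 0, 0]], delta_rot=[[0, 0, 0], [0, 0, 0], [0, 0, 0]])

```text
t: 10.5
eef_pos: [0.5718, 0.092, 0.0503]
orientation: [0.003, 0.077, 0.997, 0.001]
contact_force: [-0.6, -0.3, -0.0]
finger_gap: 1.003
finger_force: 0.2
```

```bash
python3 -c "
from h import *; where()"
```

```text
t 10.5 warmer xy [0.0069 0.0011] z 0.0503 yaw err deg 179.87 quat [0.003 0.077 0.997 0.001] F [-0.6 -0.3 -0. ] gap 1.003
```

drive_tool(dp=[[0.01, 0, 0], [0.02, 0, 0], [0.01, 0, -0.02], [0.0, 0, -0.04], [0.0, 0, -0.04], [0.01, -0.04, -0.03], [0.01, -0.04, 0], [0.01, -0.04, 0], [0, -0.04, 0], [0, 0, 0]], delta_rot=[[0, 0, 0], [0, 0, 0], [0, 0, 0], [0, 0, 0], [0, 0, 0], [0, 0, 0], [0, 0, 0], [0, 0, 0], [0, 0, 0], [0, 0, 0]])

```text
t: 11.5
eef_pos: [0.4759, -0.0585, 0.1791]
orientation: [0.003, 0.08, 0.997, 0.0]
contact_force: [-0.0, 0.9, 0.4]
finger_gap: 1.001
finger_force: 0.0
```

```bash
python3 -c "
from h import *; where(); import cv2
A=arm.camera('top');B=arm.camera('scene');cv2.imwrite('pics/t4.png',A);cv2.imwrite('pics/s4.png',B)
a=A[140:190,275:355]; b=B[155:215,255:345]
cv2.imwrite('pics/c4.png',np.vstack([cv2.resize(a,None,fx=6,fy=6,interpolation=2),cv2.resize(cv2.resize(b,None,fx=5,fy=5,interpolation=2),(480,300))]))"
```

```text
t 11.5 warmer xy [-0.0652 -0.162 ] z 0.1791 yaw err deg 179.52 quat [0.003 0.08  0.997 0.   ] F [-0.   0.9  0.4] gap 1.001
```

View pics/c4.png

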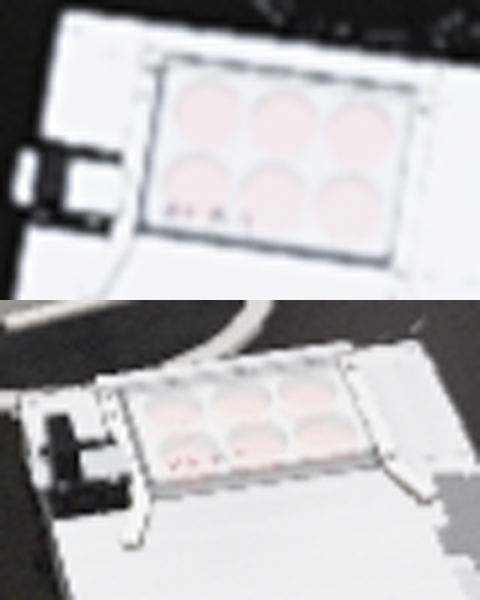

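Plate centred in the nest, with a thin dark nest strip visible on its front and left edges; it looks flat. I'll give a light press with shut fingers to make sure.

drive_tool(dp=[[-0.028, 0.04, 0], [-0.028, 0.04, 0], [-0.028, 0.04, 0], [-0.028, 0.04, 0], [0, 0, 0], [0, 0, 0.035], [0, 0, 0.035], [0, 0, 0.02], [0, 0, 0], [0, 0, 0]], delta_rot=[[0, 0, 0], [0, 0, 0], [0, 0, 0], [0, 0, 0], [0, 0, 0], [0, 0, 0], [0, 0, 0], [0, 0, 0], [0, 0, 0], [0, 0, 0]], hand=0)

```text
t: 12.6
eef_pos: [0.6129, 0.0871, 0.0901]
orientation: [0.003, 0.076, 0.997, 0.001]
contact_force: [1.4, -0.1, 0.3]
finger_gap: 0.001
finger_force: 0.0
```

drive_tool(dp=[[0, 0, 0.005], [0, 0, 0.004], [0, 0, 0.003], [0, 0, 0.002], [0, 0, 0]], delta_rot=[[0, 0, 0], [0, 0, 0], [0, 0, 0], [0, 0, 0], [0, 0, 0]])

```text
t: 13.1
eef_pos: [0.6132, 0.0861, 0.0758]
orientation: [0.003, 0.077, 0.997, 0.001]
contact_force: [0.1, 0.5, -1.1]
finger_gap: 0.0
finger_force: 0.0
```

```bash
python3 -c "
from h import *; where()"
```

```text
t 13.1 warmer xy [0.0488 0.0016] z 0.0758 yaw err deg 179.86 quat [0.003 0.077 0.997 0.001] F [ 0.1  0.5 -1.1] gap 0.0
```

drive_tool(dp=[[0, 0, 0.003], [0, 0, 0.003], [0, 0, 0.002], [0, 0, 0.001], [0, 0, 0]], delta_rot=[[0, 0, 0], [0, 0, 0], [0, 0, 0], [0, 0, 0], [0, 0, 0]])

```text
t: 13.6
eef_pos: [0.6134, 0.0862, 0.0668]
orientation: [0.003, 0.077, 0.997, 0.001]
contact_force: [0.3, 0.4, 0.3]
finger_gap: -0.003
finger_force: 0.0
```

drive_tool(dp=[[0, 0, 0.001], [0, 0, 0]], delta_rot=[[0, 0, 0], [0, 0, 0]])

```text
t: 13.8
eef_pos: [0.6136, 0.0863, 0.0665]
orientation: [0.003, 0.077, 0.997, 0.001]
contact_force: [-1.2, 0.5, 2.7]
finger_gap: -0.001
finger_force: 1.7
```

Contact came at z ≈ 0.066 m, which is the seated height, so the plate is down. Next is the slide's outer side.

drive_tool(dp=[[0, 0, -0.02], [0, 0, -0.04], [0, 0, -0.03], [0.005, 0.03, 0], [0.006, 0.04, 0], [0.006, 0.04, 0], [0, 0.04, 0], [0, 0, 0], [0, 0, 0], [0, 0, 0]], delta_rot=[[0, 0, 0], [0, 0, 0], [0, 0, 0], [0, 0, 0], [0, 0, 0], [0, 0, 0], [0, 0, 0], [0, 0, 0], [0, 0, 0], [0, 0, 0]])

```text
t: 14.8
eef_pos: [0.6188, 0.2361, 0.1559]
orientation: [0.003, 0.077, 0.997, 0.001]
contact_force: [0.2, -0.3, 0.5]
finger_gap: 0.001
finger_force: 0.0
```

```bash
python3 -c "
from h import *; where()"
```

```text
t 14.8 warmer xy [0.0318 0.1507] z 0.1559 yaw err deg 179.83 quat [0.003 0.077 0.997 0.001] F [ 0.2 -0.3  0.5] gap 0.001
```

drive_tool(dp=[[0, 0, 0.03], [0, 0, 0.025], [0, 0, 0.011], [0, -0.006, 0], [0, -0.006, 0], [0, -0.005, 0], [0, -0.004, 0], [0, -0.004, 0], [0, 0, 0]], delta_rot=[[0, 0, 0], [0, 0, 0], [0, 0, 0], [0, 0, 0], [0, 0, 0], [0, 0, 0], [0, 0, 0], [0, 0, 0], [0, 0, 0]])

```text
t: 15.7
eef_pos: [0.6163, 0.2122, 0.0914]
orientation: [0.004, 0.077, 0.997, 0.002]
contact_force: [0.8, -0.4, 0.1]
finger_gap: 0.004
finger_force: 0.3
```

drive_tool(dp=[[0, -0.004, 0], [0, -0.004, 0], [0, -0.004, 0], [0, 0, 0]], delta_rot=[[0, 0, 0], [0, 0, 0], [0, 0, 0], [0, 0, 0]])

```text
t: 16.1
eef_pos: [0.6136, 0.1998, 0.0901]
orientation: [0.003, 0.077, 0.997, 0.001]
contact_force: [0.7, 1.9, 0.5]
finger_gap: -0.0
finger_force: 0.5
```

```bash
python3 -c "
from h import *; where()"
```

```text
t 16.1 warmer xy [0.0321 0.1141] z 0.0901 yaw err deg 179.84 quat [0.003 0.077 0.997 0.001] F [0.7 1.9 0.5] gap -0.0
```

drive_tool(dp=[[0, -0.003, 0], [0, -0.003, 0], [0, -0.002, 0], [0, -0.002, 0], [0, 0, 0]], delta_rot=[[0, 0, 0], [0, 0, 0], [0, 0, 0], [0, 0, 0], [0, 0, 0]])

```text
t: 16.6
eef_pos: [0.6121, 0.1901, 0.09]
orientation: [0.003, 0.077, 0.997, 0.001]
contact_force: [0.3, 0.9, 0.6]
finger_gap: 0.001
finger_force: 0.6
```

drive_tool(dp=[[0, -0.002, 0], [0, -0.002, 0], [0, 0, 0]], delta_rot=[[0, 0, 0], [0, 0, 0], [0, 0, 0]])

```text
t: 16.9
eef_pos: [0.6115, 0.1863, 0.09]
orientation: [0.003, 0.077, 0.997, 0.001]
contact_force: [0.8, 1.3, 0.7]
finger_gap: -0.003
finger_force: 0.7
```

drive_tool(dp=[[0, -0.002, 0], [0, 0, 0]], delta_rot=[[0, 0, 0], [0, 0, 0]])

```text
t: 17.1
eef_pos: [0.6115, 0.1861, 0.0901]
orientation: [0.003, 0.076, 0.997, 0.003]
contact_force: [0.8, 4.4, -0.6]
finger_gap: -0.001
finger_force: 2.8
```

drive_tool(dp=[[0, -0.0015, 0], [0, 0, 0]], delta_rot=[[0, 0, 0], [0, 0, 0]])

```text
t: 17.3
eef_pos: [0.6114, 0.186, 0.0901]
orientation: [0.003, 0.076, 0.997, 0.004]
contact_force: [1.3, 9.2, -1.0]
finger_gap: 0.0
finger_force: 4.3
```

```bash
python3 -c "
from h import *; where()"
```

```text
t 17.3 warmer xy [0.032 0.1  ] z 0.0901 yaw err deg 179.97 quat [0.003 0.076 0.997 0.004] F [ 1.3  9.2 -1. ] gap 0.0
```

The slide stopped hard at the predicted end position (force rose to 9 N with no motion). I retreat and check.

drive_tool(dp=[[0, 0.01, 0], [0, 0.02, 0], [0, 0, -0.04], [0, 0, -0.04], [0.04, 0, 0], [0.04, 0, 0], [0.04, 0, 0], [0.04, 0, 0], [0.04, 0, 0], [0, 0, 0]], delta_rot=[[0, 0, 0], [0, 0, 0], [0, 0, 0], [0, 0, 0], [0, 0, 0], [0, 0, 0], [0, 0, 0], [0, 0, 0], [0, 0, 0], [0, 0, 0]])

```text
t: 18.3
eef_pos: [0.412, 0.242, 0.1683]
orientation: [0.001, 0.075, 0.997, -0.001]
contact_force: [0.4, -0.3, -0.6]
finger_gap: -0.002
finger_force: 0.0
```

```bash
python3 -c "
from h import *; where(); import cv2
A=arm.camera('top');B=arm.camera('scene')
a=A[140:190,275:355]; b=B[155:215,255:345]
cv2.imwrite('pics/c5.png',np.vstack([cv2.resize(a,None,fx=6,fy=6,interpolation=2),cv2.resize(b,(480,300),interpolation=2)]))"
```

```text
t 18.3 warmer xy [-0.1736  0.1255] z 0.1683 yaw err deg 180.05 quat [ 0.001  0.075  0.997 -0.001] F [ 0.4 -0.3 -0.6] gap -0.002
```

View pics/c5.png

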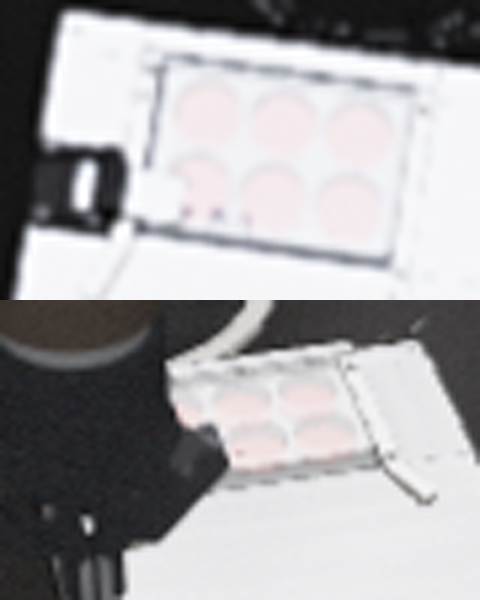

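The tongue now reaches over the lid's left edge at about (160,195) in the crop. The plate is unchanged in the nest and the robot is clear, so I'm handing the job in.

```bash
python3 -c "
from station import arm; print(arm.finish_job())"
```

```text
the job is handed in; nothing more can be done
None
```

The plate is seated flat in the nest, the hold-down slide is pushed in to its end stop with its tongue over the lid, the bystanders were not touched, and the job was handed in at about 18 s; the hand-in returned no verdict.

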